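Rock a wedged sample tube out of its clamp block

ROBOT

A 6-joint arm with a two-finger parallel gripper is mounted at the origin on a cart in front of the work surface, level with it; the furniture and walls round the work are solid. World frame = base frame: x ahead of the robot, y to its left, z up, the work surface at z = 0. Lengths are in mm, angles in rad, forces in N, time in s.
With the tool pointing down it reaches from about 400 to 925 mm from the base axis. Payload 12.5 kg.
Tool frame: the origin (TCP) lies at the very end of the fingers, on their centre line; the grasp point (between the pads) lies env.grip_point_offset behind it (env.grip_point_offset is the distance from the TCP to the grasp point, in mm); y points along the fingers, z is the direction in which the jaws open and shut, and the axes are right-handed (so a half turn about y gives the same grasp; the last joint's range is limited). The gripper opens to 95 mm and grips with 3 to 60 N. Pads are 20 mm wide; open, the fingers measure 119 mm over their backs; the gripper's body (75 mm by 180 mm) begins 59 mm behind the grasp point.
Start: joints at [1.077, 0.491, 1.559, -0, 1.092, -0.106], TCP at [236.332, 578.617, 186.961] pointing down, gripper open.
Joint ranges: [-3.1, 3.1], [-0.84, 2.19], [0.05, 2.79], [-1.13, 4.28], [0.06, 2.93], [-2.69, 2.69]. Speed limits (rad/s): [2.22, 2.22, 2.79, 3.14, 3.14, 3.14].

INTERFACE

Orientations are given as [roll, pitch, yaw] about the fixed x, y, z axes, in that order (R = Rz(yaw) Ry(pitch) Rx(roll)).
In Python, from cell import readout, read_camera, env, nets gives the robot as it stands.
- The arm moves only by the tool apply_moves, never from a script. Its argument "increments" is a list of rows, each a list of 3 entries, a list of its own where there are three numbers: the shift along the tool's x, y, z in cm, then the turn, a rotation vector about the tool's x, y, z in degrees, then the finger opening in cm, from 0 to 9.51. A call has exactly 5 rows; each row shifts and turns the pose as measured when the row begins, along the tool's axes as they then stand; what a row does not reach is not made up. A row lasts 1/8 s, in which the tool goes at most 62.5 mm and 10.7 degrees, less where a joint would pass 70% of its speed; a pose out of reach is approached as far as the arm can. A call with a gripper value outside its range is refused whole. The fingers move at their own pace and stop on an object; the grip force is fixed at half the most. Time passes only in rows, so rows that do not move let the fingers close, or fill a call up. It gives the time, the measured TCP pose, the force and the opening at its end, in the units of the state.
- readout.state(): the state, without advancing time (a new reading comes with each control period).
- read_camera(name): name is "side" or "top" or "wrist"; returns a dict with "img" (384x512x3 uint8, red, green, blue), "vfov" (degrees; the focal length in pixels is half the picture's height over the tangent of half this angle, whatever the lens; pixels are square), "cx", "cy" (the principal point, pixels), "rvec" (rotation vector, rad) and "tvec" (3), from world to camera coordinates, as OpenCV has them; the wrist camera has in their place "mount" (4x4, takes a point from camera to tool coordinates, whose origin is the TCP and whose axes are the tool frame's). Camera axes: x right, y down, z forward; pixel columns grow to the right and rows downward; lengths in mm; the calibration is good to about 2 mm. A picture is of the moment at which its call begins: read the wrist's pose just before it. There is no depth.
- env.job_done(): hands the job in, once; it reports no verdict.
Trained networks look in a picture, given as the dict that the camera call returned (one of the last four; its "shot" number tells which), for a name from the list of things; names that differ only in an ending like _2 or _b are one class to them, and where a whole thing is asked for, a point or a joint stands for the part that bears it (a point fixed in the world has none). Each returns a list of dicts, best first, with "confidence" (0 to 1); they miss things now and then, are a little off and sometimes report something else, mostly with a low value. They report only what shows in the picture. A call takes as long as a camera call. They do not tell look-alikes from the thing itself.
- nets.look_for(picture, thing): "point" ([x, y, z] in mm, in the coordinates of the camera as it stood for that picture, good to about 4 mm: the middle of the surface that is visible of it).
- nets.mark_of(picture, thing): "point" ([x, y, z] in mm, in the coordinates of the camera as it stood for that picture, good to about 4 mm: a listed point, or the origin of a listed thing).
The state is a dict: "t": time; "joints": joint angles; "qvel": joint speeds; "tau": joint torques, N m; "eef_pos": TCP position; "tcp_rot": TCP orientation; "ft_force": force on the tool from outside, world axes, zero at the start; "moment": the same for the moment, N m; "opening": opening from 0.0 (shut) to 1.0 (fully open).
Only numpy, scipy, OpenCV 4.12 (cv2) and the standard library are available. Lean on these libraries where they do the work, as an engineer would, in place of code of your own. Each camera call takes 0.05 s, during which the arm holds its last target. There are 200 camera calls.

TASK

The capped sample tube is wedged fast in the aluminium clamp block, its collar caught under two stiff jaws, so a straight pull will not free it. Rock it over towards one jaw and then towards the other until both jaws have been pushed back, pull it straight up out of the block, and stand it in the empty steel cup. Leave the shorter tube in the other cup alone.

Things in the scene. Friction and masses are not known exactly. Their poses are not given: they have to be found in the camera images.
- tube_cap (a point): Centre of the wedged tube's grey cap (30 mm diameter, 42 mm tall); z points up the tube. White tube, loose, 0.06 kg, 120 mm tall, 24 mm diameter; flat foot 99 mm below this point; a collar 37 mm wide, 6 mm thick, lies 47 to 53 mm below it. Starts upright in the block, foot 4 mm above the worktop. Grip the cap from above, across the block's y.
- tube_block: Aluminium block fixed to the worktop, 136 mm along x, 80 along y, 74 tall; origin mid-underside on the tube's axis, z up. The tube's foot rests in a shallow seat. Black jaws 59 to 69 mm up, on the tube's -x and +x sides, overhang its collar by 5.5 mm. Leaning the tube 9 to 10 deg about its foot towards a jaw (cap centre 16 mm sideways) pushes that jaw about 8 mm back. Low side walls at y 26 to 32 mm.
- jaw_near (a joint): How far the jaw on the block's -x side has been pushed back, outwards along -x, in m: 0 at the start, end stop 0.009. Slides stiffly (about 8 N), stays where left. The tube comes out easily once both jaws are 0.007 or more back; one jaw alone is not enough.
- jaw_far (a joint): How far the jaw on the block's +x side has been pushed back, outwards along +x, in m; otherwise like jaw_near.
- sample_cup: The empty steel cup, loose, 0.35 kg, open on top: 62 mm tall, 68 mm wide at the mouth, a little narrower below, wall 4 mm. Origin mid-underside, z up; inner floor 5 mm above it.
- short_tube_cap (a point): Cap centre of a bystander to leave alone: a shorter tube (95 mm tall, no collar, cap 30 mm wide) standing in the other steel cup, which is like the empty one.
Things that resemble listed ones, but are neither listed nor needed, are in the scene too. What is shaped like the part that bears tube_cap but purple or turquoise is not meant.

How it is judged:
By the outcome, as a careful person would: the job done as asked, in the order asked, and still so for the second after the job is handed in, with the robot touching nothing.
It also fails if it takes over 48 s, if anything falls off the work surface, if the arm or the gripper's body presses on something with over 40 N, if the wrist force passes 120 N, or if a joint passes its speed limit or range.

## Working session

There is one attempt and no reset: what is moved stays moved. The work goes in short steps, Python scripts to look and compute and a tool call to move; the robot and the scene stay as the last step left them, time stands still between calls to the robot, and variables do not carry over. Pictures are saved under pics/ and viewed, about 8 in all and at most 12, crops included, and the job is handed in when it is done.

Besides the shell and the picture viewer there is one more tool, called after ">>>" as name(argument=value, ...), one argument or row to a line, values as JSON. apply_moves: Moves the arm, as the interface text tells. Its arguments: {"type":"object","properties":{"increments":{"type":"array"}},"required":["increments"]}

```bash
ls; mkdir -p pics
cat > h.py <<'E'
import numpy as np, cv2
from scipy.spatial.transform import Rotation as R
from cell import readout, read_camera, env, nets
def cam(name):
    s=readout.state(); p=read_camera(name)
    if name=="wrist":
        T=np.eye(4); T[:3,:3]=R.from_euler('xyz',s['tcp_rot']).as_matrix(); T[:3,3]=s['eef_pos']
        W=T@np.array(p['mount'])
    else:
        M=np.eye(4); M[:3,:3]=cv2.Rodrigues(np.array(p['rvec'],float))[0]; M[:3,3]=np.array(p['tvec']).ravel()
        W=np.linalg.inv(M)
    return p,W
def K(p):
    f=p['img'].shape[0]/2/np.tan(np.radians(p['vfov'])/2); return f
def w(W,x): return W[:3,:3]@np.array(x)+W[:3,3]
def pix(p,W,x):
    c=np.linalg.inv(W)@np.append(x,1); f=K(p); return np.round([p['cx']+f*c[0]/c[2],p['cy']+f*c[1]/c[2]],1)
def ray(p,W,u,v,z):
    f=K(p); d=W[:3,:3]@np.array([(u-p['cx'])/f,(v-p['cy'])/f,1]); o=W[:3,3]; return o+d*(z-o[2])/d[2]
def save(p,n,crop=None,k=1):
    im=p['img'][:,:,::-1]
    if crop: a,b,c,d=crop; im=im[b:d,a:c]
    cv2.imwrite('pics/'+n,cv2.resize(im,None,fx=k,fy=k,interpolation=cv2.INTER_CUBIC))
E
python3 - <<'E'
from h import *
np.set_printoptions(precision=1,suppress=True)
print(readout.state(), env.grip_point_offset)
ims=[]
for n in ["top","side"]:
    p,W=cam(n); ims.append(p['img']); save(p,n+'1.png',None,1.5)
    print(n,W[:3,3],p['vfov'])
    for t in ["tube_cap","tube_block","sample_cup","short_tube_cap","jaw_near","jaw_far"]:
        for f in (nets.mark_of,nets.look_for):
            try:
                for d in f(p,t)[:4]: x=w(W,d['point']); print(t,f.__name__,round(d['confidence'],2),x,pix(p,W,x))
            except Exception as e: print(t,f.__name__,e)
E
```

```text
pics
{'t': 0.0, 'joints': array([ 1.1,  0.5,  1.6,  0. ,  1.1, -0.1]), 'qvel': array([ 0., -0., -0., -0.,  0.,  0.]), 'tau': array([ -0. , -61.3, -25.8,   0.1,   0. ,  -0. ]), 'eef_pos': array([236.2, 578.4, 186.4]), 'tcp_rot': array([-1.6,  0. , -0.4]), 'ft_force': array([0.4, 0.6, 0.4]), 'moment': array([0., 0., 0.]), 'opening': 0.9986106417512697} 18.8
top [330.6  41.2 977. ] 48.33056224935204
tube_cap call 0.85 [536.4  64.2  98.7] [224.5 176.8]
tube_cap call 0.74 [436.9  51.5  96.1] [229.9 224.1]
tube_cap call 0.51 [536.2 -37.2  98.6] [272.6 177.5]
tube_cap call 0.66 [531.4 -32.6 118. ] [271.2 177.6]
tube_cap call 0.56 [527.9  59.7 118. ] [226.4 178.7]
tube_block call 0.86 [535.6 -33.8  -1.2] [267.4 187.4]
tube_block call 0.8 [524.4 -29.2  53.6] [267.2 187.3]
tube_block call 0.17 [568.5 -35.8  67.6] [270.6 166.4]
sample_cup call 0.94 [ 438.3 -231.1   -1.1] [352.5 229.6]
sample_cup call 0.66 [ 441.7 -240.5   27.9] [360.1 226.7]
short_tube_cap call 0.83 [490.6 259.   84.5] [131.3 198.4]
short_tube_cap call 0.77 [489.5 255.9 105.5] [130.3 197.1]
jaw_near call it knows: sample_cup, s
[... 467 characters left out ...]
. ]
tube_cap call 0.7 [436.1  38.2  81.1] [232.2 188.7]
tube_cap call 0.52 [488.2 253.8  82.4] [217.8 133.9]
tube_block call 0.65 [532.3 -32.2   4.5] [279.9 216.5]
tube_block call 0.84 [520.6 -54.5  42.1] [281. 214.]
sample_cup call 0.77 [ 438.8 -236.6    0.3] [288.3 298.8]
sample_cup call 0.97 [ 446.3 -228.4   37.9] [290.8 284.7]
short_tube_cap call 0.74 [494.5 263.3  81. ] [218.7 131.9]
short_tube_cap call 0.59 [487.7 248.8  85.1] [218.3 134.2]
jaw_near call it knows: sample_cup, short_tube_cap, tube_block, tube_cap
jaw_near call 0.72 [511.5 -39.5  66.6] [275.2 204.1]
jaw_far call it knows: sample_cup, short_tube_cap, tube_block, tube_cap
jaw_far call 0.54 [568.4 -43.1  68.6] [296.8 196.9]
```

View pics/top1.png

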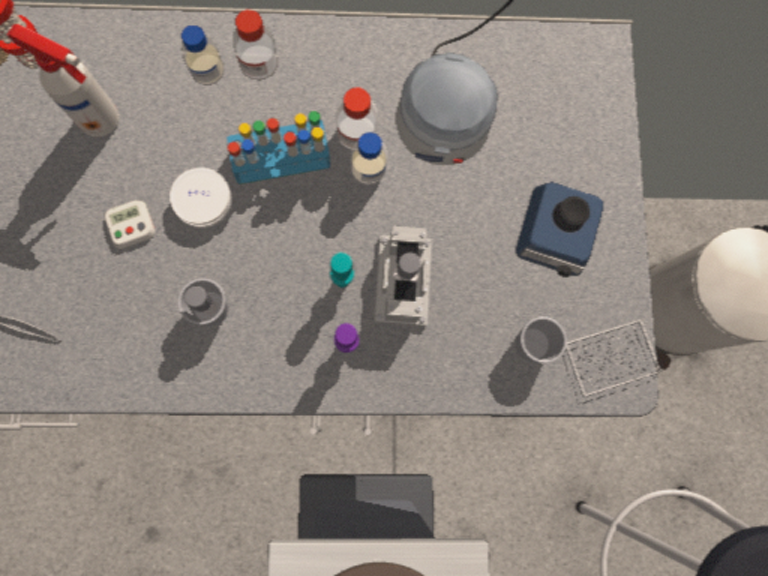

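View pics/side1.png

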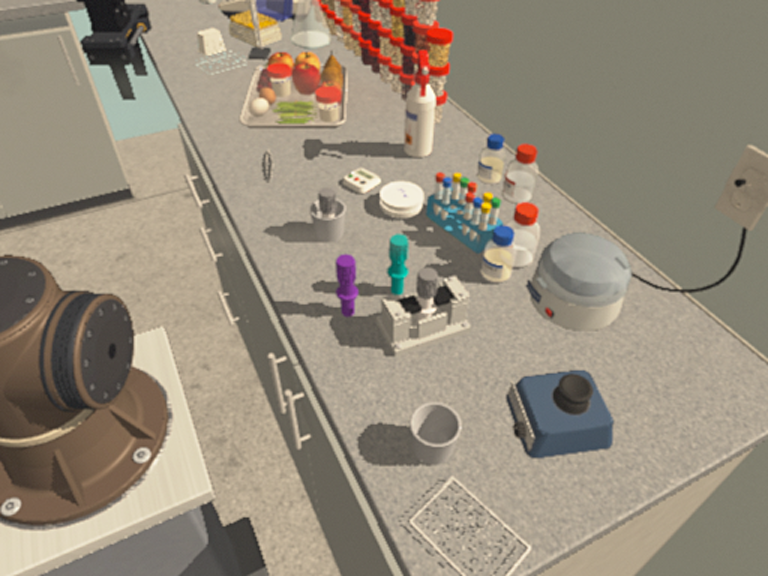

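The top view (768 px wide) shows the grey cap of the wedged tube at about (408,265) in the block. The empty cup is at (543,340), the short tube in the other cup is at (200,300), and the purple and turquoise decoys stand beside the block. The networks' points agree with this.

```bash
cat >> h.py <<'E'
def plan(pos,rot,n,s=None):
    s=s or readout.state(); p0=np.array(s['eef_pos']); r0=R.from_euler('xyz',s['tcp_rot']); r1=R.from_euler('xyz',rot)
    rv=(r0.inv()*r1).as_rotvec(); P=np.array(pos,float)
    print('t',round(s['t'],2),'pos',p0.round(1),'rot',np.degrees(s['tcp_rot']).round(1),'F',np.array(s['ft_force']).round(1),'op',round(s['opening']*95.1,1),'d',(P-p0).round(1))
    for i in range(n):
        ri=r0*R.from_rotvec(rv*i/n)
        print([[round(float(a),2) for a in ri.inv().apply((P-p0)/n)/10],[round(float(a),1) for a in np.degrees(rv)/n]])
E
python3 - <<'E'
from h import *
plan([520,-35,215],[-np.pi/2,0,-0.05],15)
E
```

```text
t 1.1 pos [236.3 578.6 187. ] rot [-90.   -0.  -22.2] F [-0.   1.2  0.5] op 94.8 d [ 283.7 -613.6   28. ]
[[3.3, -0.19, -3.07], [-0.0, -1.3, 0.0]]
[[3.23, -0.19, -3.15], [-0.0, -1.3, 0.0]]
[[3.16, -0.19, -3.22], [-0.0, -1.3, 0.0]]
[[3.08, -0.19, -3.29], [-0.0, -1.3, 0.0]]
[[3.01, -0.19, -3.36], [-0.0, -1.3, 0.0]]
[[2.93, -0.19, -3.42], [-0.0, -1.3, 0.0]]
[[2.85, -0.19, -3.49], [-0.0, -1.3, 0.0]]
[[2.77, -0.19, -3.55], [-0.0, -1.3, 0.0]]
[[2.69, -0.19, -3.61], [-0.0, -1.3, 0.0]]
[[2.61, -0.19, -3.67], [-0.0, -1.3, 0.0]]
[[2.53, -0.19, -3.73], [-0.0, -1.3, 0.0]]
[[2.44, -0.19, -3.79], [-0.0, -1.3, 0.0]]
[[2.36, -0.19, -3.84], [-0.0, -1.3, 0.0]]
[[2.27, -0.19, -3.89], [-0.0, -1.3, 0.0]]
[[2.18, -0.19, -3.94], [-0.0, -1.3, 0.0]]
```

>>> apply_moves(
  increments=[
    [[3.3,-0.4,-3.1],[0,-1.3,0],9.5],
    [[3.2,-0.4,-3.1],[0,-1.3,0],9.5],
    [[3.2,-0.4,-3.2],[0,-1.3,0],9.5],
    [[3.1,-0.4,-3.3],[0,-1.3,0],9.5],
    [[3.0,-0.4,-3.4],[0,-1.3,0],9.5],
  ],
)

```text
t: 1.72
eef_pos: [332.9, 370.3, 206.8]
tcp_rot: [-1.57, -0.0, -0.266]
ft_force: [0.8, -0.0, -0.5]
opening: 0.997
```

>>> apply_moves(
  increments=[
    [[2.9,-0.2,-3.4],[0,-1.3,0],9.5],
    [[2.9,-0.2,-3.5],[0,-1.3,0],9.5],
    [[2.8,-0.2,-3.6],[0,-1.3,0],9.5],
    [[2.7,-0.1,-3.6],[0,-1.3,0],9.5],
    [[2.6,-0.1,-3.7],[0,-1.3,0],9.5],
  ],
)

```text
t: 2.35
eef_pos: [432.6, 159.4, 216.3]
tcp_rot: [-1.569, -0.003, -0.148]
ft_force: [0.0, 0.3, -0.9]
opening: 0.999
```

Run:
```python
from h import *
plan([520,-35,215],[-np.pi/2,0,-0.05],5)
```

```text
t 2.35 pos [432.6 159.4 216.3] rot [-89.9  -0.2  -8.5] F [ 0.   0.3 -0.9] op 95.0 d [  87.4 -194.4   -1.3]
[[2.3, 0.03, -3.59], [-0.0, -1.1, 0.0]]
[[2.23, 0.03, -3.63], [-0.0, -1.1, 0.0]]
[[2.16, 0.03, -3.68], [-0.0, -1.1, 0.0]]
[[2.09, 0.03, -3.72], [-0.0, -1.1, 0.0]]
[[2.02, 0.03, -3.76], [-0.0, -1.1, 0.0]]
```

>>> apply_moves(
  increments=[
    [[2.3,0,-3.6],[0,-1.1,0],9.5],
    [[2.2,0,-3.7],[0,-1.1,0],9.5],
    [[2.2,0,-3.7],[0,-1.1,0],9.5],
    [[2.1,0,-3.8],[0,-1.1,0],9.5],
    [[2.0,0,-3.8],[0,-1.1,0],9.5],
  ],
)

```text
t: 2.98
eef_pos: [522.3, -44.6, 217.4]
tcp_rot: [-1.569, -0.006, -0.05]
ft_force: [0.4, 0.7, -0.1]
opening: 0.999
```

Run:
```python
from h import *
np.set_printoptions(precision=1,suppress=True)
p,W=cam("wrist"); save(p,'w1.png',None,1.5)
print(W[:3,3],readout.state()['eef_pos'])
for t in ["tube_cap","tube_block","sample_cup"]:
    for d in nets.mark_of(p,t)[:4]: x=w(W,d['point']); print(t,round(d['confidence'],2),x,pix(p,W,x))
for t in ["jaw_near","jaw_far"]:
    for d in nets.look_for(p,t)[:4]: x=w(W,d['point']); print(t,round(d['confidence'],2),x,pix(p,W,x))
for x in [(534,-35,124)]: print(pix(p,W,x))
```

```text
[442.5 -41.1 414.9] [524.3 -48.4 217.3]
tube_cap 0.74 [535.7  59.6  94.9] [347.3 188.6]
tube_cap 0.71 [436.9  51.8 100.6] [345.1  98.2]
tube_cap 0.61 [537.  -35.  101.9] [265.  195.3]
tube_block 0.87 [532.  -37.3   2. ] [261.2 172.4]
jaw_near 0.56 [504.3 -35.3  67.3] [262.9 161.3]
jaw_far 0.52 [569.  -38.4  66.6] [262.6 211.4]
jaw_far 0.33 [532.3 -35.3 125.2] [265.4 197.4]
[265.6 198.6]
```

View pics/w1.png

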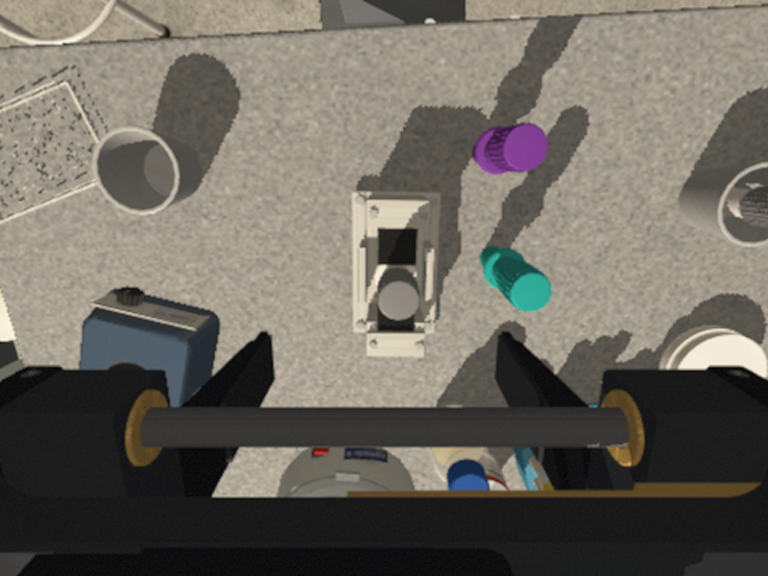

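Wrist view: the grey cap's top is centred at about (398,299) of 768. The block's edges are vertical in the picture, so the block's yaw is close to the tool's, and the path down is free.

Run:
```python
from h import *
np.set_printoptions(precision=1,suppress=True)
for n in ("wrist","top","side"):
    p,W=cam(n)
    if n=="wrist":
        a=ray(p,W,396.5/1.5,192.5/1.5,60);b=ray(p,W,396/1.5,332.5/1.5,60);print(a,b,np.arctan2(b[1]-a[1],b[0]-a[0]))
    # grey cap segmentation: low saturation dark gray blob near expected top
    c=pix(p,W,(535,-36,124)); x0,y0=(c-28).astype(int); sub=p['img'][y0:y0+56,x0:x0+56]
    hsv=cv2.cvtColor(sub,cv2.COLOR_RGB2HSV); print(n,c,hsv[28,28])
    m=(cv2.absdiff(sub,np.full_like(sub,sub[28,28])).max(2)<14).astype(np.uint8)
    k,l,st,ce=cv2.connectedComponentsWithStats(m,connectivity=4); i=l[28,28]
    print(st[i]+[x0,y0,0,0,0],ce[i]+[x0,y0],ray(p,W,*(ce[i]+[x0,y0]),124))
    for t in ("tube_cap",):
        for d in nets.mark_of(p,t)[:4]: print(t,round(d['confidence'],2),w(W,d['point']))
plan([534,-35,140],[-np.pi/2,0,-0.05],5)
```

```text
[464.9 -29.5  60. ] [584.7 -34.9  60. ] -0.04476264597968225
wrist [262.7 200.6] [ 20  31 146]
[251 189  26  25 480] [263.4 201. ] [535.5 -35.3 124. ]
tube_cap 0.93 [437.   52.4  99.5]
tube_cap 0.78 [538.1 -37.4 102.4]
tube_cap 0.71 [536.   59.2  95.9]
top [273.1 175.2] [ 12  77 123]
[ 248  153   53   50 1797] [278.2 180.1] [524.9 -46.4 124. ]
tube_cap 0.68 [538.7  59.8  96.9]
tube_cap 0.57 [437.4  49.9  96.8]
side [284.7 182.4] [ 15  39 168]
[278 178  15  14  91] [285.6 182.8] [536.3 -38.  124. ]
tube_cap 0.65 [437.1  48.   97.9]
tube_cap 0.59 [536.6 -30.3 104.1]
tube_cap 0.57 [538.5  60.8 104.9]
t 3.58 pos [521.8 -42.6 217.4] rot [-89.9  -0.3  -2.8] F [0.4 0.5 0.3] op 94.4 d [ 12.2   7.6 -77.4]
[[0.23, 1.55, 0.16], [-0.0, 0.0, 0.1]]
[[0.23, 1.55, 0.16], [-0.0, 0.0, 0.1]]
[[0.23, 1.55, 0.16], [-0.0, 0.0, 0.1]]
[[0.23, 1.55, 0.16], [-0.0, 0.0, 0.1]]
[[0.23, 1.55, 0.16], [-0.0, 0.0, 0.1]]
```

>>> apply_moves(
  increments=[
    [[0.5,2.0,0.3],[0,0,0],9.5],
    [[0.5,2.0,0.3],[0,0,0],9.5],
    [[0.4,2.5,0.1],[0,0,0],9.5],
    [[0,2.5,0],[0,0,0],9.5],
    [[0,2.0,0],[0,0,0],9.5],
  ],
)

```text
t: 4.2
eef_pos: [538.4, -34.6, 106.5]
tcp_rot: [-1.569, -0.011, -0.047]
ft_force: [0.2, 0.2, -1.1]
opening: 0.999
```

Run:
```python
from h import *
np.set_printoptions(precision=1,suppress=True)
p,W=cam("wrist"); save(p,'w2.png',None,1.5)
plan([536,-36,88],[-np.pi/2,0,-0.05],5)
```

```text
t 4.25 pos [537.4 -34.5 104.3] rot [-89.9  -0.4  -2.7] F [-1.3 -0.4 -2.4] op 94.8 d [ -1.4  -1.5 -16.3]
[[-0.03, 0.33, -0.03], [-0.0, 0.0, 0.1]]
[[-0.03, 0.33, -0.03], [-0.0, 0.0, 0.1]]
[[-0.03, 0.33, -0.03], [-0.0, 0.0, 0.1]]
[[-0.03, 0.33, -0.03], [-0.0, 0.0, 0.1]]
[[-0.03, 0.33, -0.03], [-0.0, 0.0, 0.1]]
```

View pics/w2.png

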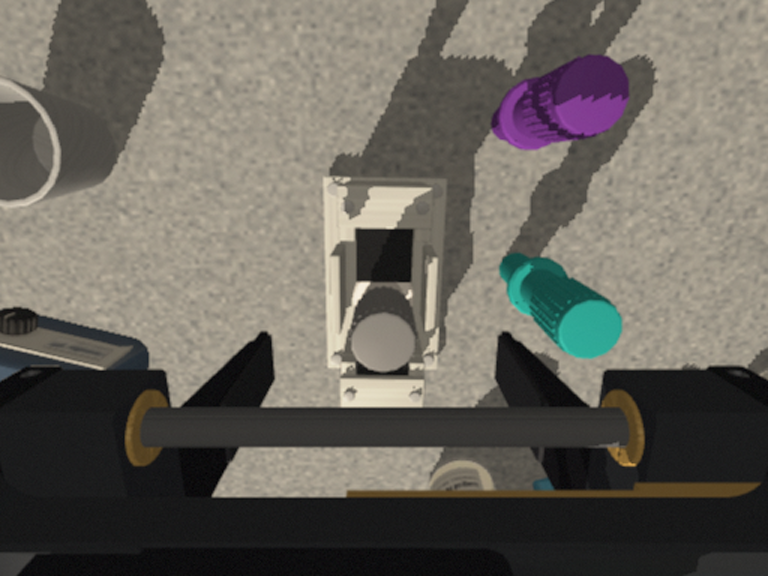

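The cap at about (382,340) lies midway between the fingertips (270 and 500). I'll descend and close.

>>> apply_moves(
  increments=[
    [[-0.1,0.8,-0.1],[0,0,0],9.5],
    [[-0.1,0.8,-0.1],[0,0,0],6],
    [[0,0,0],[0,0,0],2.5],
    [[0,0,0],[0,0,0],2.5],
    [[0,0,0],[0,0,0],2.5],
  ],
)

```text
t: 4.88
eef_pos: [536.0, -36.3, 89.1]
tcp_rot: [-1.569, -0.01, -0.047]
ft_force: [-1.0, -0.4, -0.1]
opening: 0.637
```

>>> apply_moves(
  increments=[
    [[0,0,0],[0,0,0],2.5],
    [[0,0,0],[0,0,0],2.5],
    [[0,0,0],[0,0,0],2.5],
    [[0,0,0],[0,0,0],2.5],
    [[0,0,0],[0,0,0],2.5],
  ],
)

```text
t: 5.5
eef_pos: [536.3, -36.4, 89.7]
tcp_rot: [-1.569, -0.011, -0.047]
ft_force: [-0.3, 0.1, 0.2]
opening: 0.301
```

Run:
```python
from h import *
s=readout.state();print(s['eef_pos'],np.degrees(s['tcp_rot']),s['ft_force'],s['moment'],s['opening']*95.1)
```

```text
[536.29371907 -36.37367624  89.65158472] [-89.92083801  -0.624198    -2.693288  ] [-0.2944796   0.13161829  0.19730849] [0.00196606 0.05853792 0.04933028] 28.628000225421548
```

>>> apply_moves(
  increments=[
    [[-0.3,0,0],[0,0,-2],2.5],
    [[-0.3,0,0],[0,0,-2],2.5],
    [[-0.3,0,0],[0,0,-2],2.5],
    [[-0.3,0,0],[0,0,-2],2.5],
    [[-0.3,0,0],[0,0,-2],2.5],
  ],
)

```text
t: 6.12
eef_pos: [527.7, -36.4, 90.8]
tcp_rot: [-1.571, -0.205, -0.048]
ft_force: [5.1, 2.6, 1.1]
opening: 0.303
```

```bash
cat >> h.py <<'E'
def foot(a=86):
    s=readout.state(); r=R.from_euler('xyz',s['tcp_rot']); M=r.as_matrix()
    tcp=np.array(s['eef_pos']); y=M[:,1]; tilt=np.degrees(np.arctan2(-y[0],-y[2]))
    print('t',s['t'].__round__(2),'tcp',tcp.round(1),'axis pt 86 below',(tcp+a*y).round(1),'cap(16.. behind)',(tcp-13*y).round(1),'tilt(+x)',round(tilt,2),'F',np.array(s['ft_force']).round(1),'M',np.array(s['moment']).round(2),'op',round(s['opening']*95.1,1))
E
python3 - <<'E'
from h import *
foot()
E
```

```text
t 6.12 tcp [527.7 -36.4  90.8] axis pt 86 below [545.1 -37.2   6.6] cap(16.. behind) [525.  -36.2 103.5] tilt(+x) -11.73 F [5.1 2.6 1.1] M [ 0.67 -0.82  0.11] op 28.8
```

>>> apply_moves(
  increments=[
    [[-0.3,0,0],[0,0,0.3],2.5],
    [[-0.3,0,0],[0,0,0.3],2.5],
    [[-0.2,0,0],[0,0,0.3],2.5],
    [[0,0,0],[0,0,0],2.5],
    [[0,0,0],[0,0,0],2.5],
  ],
)

```text
t: 6.75
eef_pos: [522.9, -36.2, 90.7]
tcp_rot: [-1.571, -0.193, -0.049]
ft_force: [2.3, 0.8, 0.9]
opening: 0.304
```

Run:
```python
from h import *
foot()
```

```text
t 6.75 tcp [522.9 -36.2  90.7] axis pt 86 below [539.3 -37.    6.3] cap(16.. behind) [520.4 -36.1 103.4] tilt(+x) -11.02 F [2.3 0.8 0.9] M [ 0.34 -0.27  0.07] op 28.9
```

>>> apply_moves(
  increments=[
    [[-0.2,0,0],[0,0,0],2.5],
    [[-0.2,0,0],[0,0,0],2.5],
    [[0,0,0],[0,0,0],2.5],
    [[0,0,0],[0,0,0],2.5],
    [[0,0,0],[0,0,0],2.5],
  ],
)

```text
t: 7.38
eef_pos: [520.6, -36.2, 90.6]
tcp_rot: [-1.571, -0.196, -0.049]
ft_force: [3.9, 2.9, 1.4]
opening: 0.303
```

Run:
```python
from h import *
foot()
p,W=cam("side"); c=pix(p,W,(535,-36,70)).astype(int); print(c); save(p,'s2.png',(c[0]-50,c[1]-40,c[0]+50,c[1]+40),7)
```

```text
t 7.38 tcp [520.6 -36.2  90.6] axis pt 86 below [537.3 -37.    6.3] cap(16.. behind) [518.1 -36.  103.4] tilt(+x) -11.22 F [3.9 2.9 1.4] M [ 0.51 -0.57  0.12] op 28.8
[283 198]
```

View pics/s2.png

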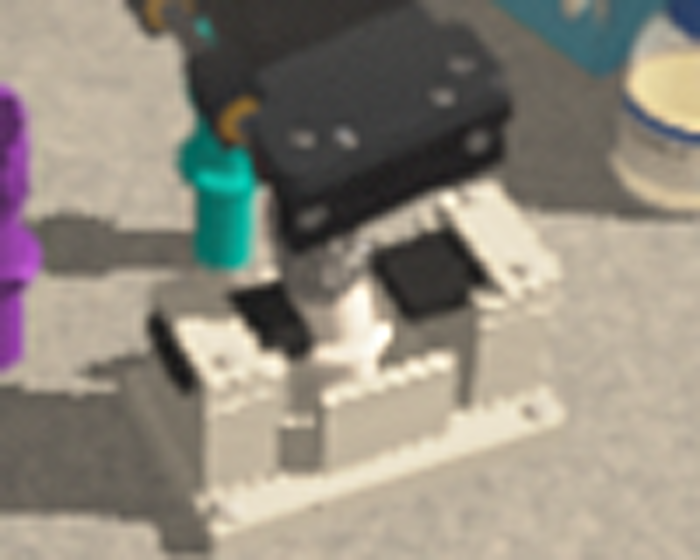

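The picture shows the near jaw's tail sticking out behind the block (black at about (175,345)) while the far jaw still covers. The near jaw has been pushed, so I'll rock the other way.

>>> apply_moves(
  increments=[
    [[0.33,0,0],[0,0,2.1],2.5],
    [[0.33,0,0],[0,0,2.1],2.5],
    [[0.33,0,0],[0,0,2.1],2.5],
    [[0.33,0,0],[0,0,2.1],2.5],
    [[0.33,0,0],[0,0,2.1],2.5],
  ],
)

```text
t: 8.05
eef_pos: [532.0, -37.1, 90.8]
tcp_rot: [-1.572, 0.004, -0.049]
ft_force: [0.1, 0.4, -0.4]
opening: 0.303
```

Run:
```python
from h import *
foot()
```

```text
t 8.05 tcp [532.  -37.1  90.8] axis pt 86 below [531.6 -37.2   4.8] cap(16.. behind) [532.  -37.1 103.8] tilt(+x) 0.24 F [ 0.1  0.4 -0.4] M [ 0.08 -0.06  0.04] op 28.8
```

>>> apply_moves(
  increments=[
    [[0.45,0,0],[0,0,2.0],2.5],
    [[0.45,0,0],[0,0,2.0],2.5],
    [[0.45,0,0],[0,0,2.0],2.5],
    [[0.45,0,0],[0,0,2.0],2.5],
    [[0.45,0,0],[0,0,2.0],2.5],
  ],
)

```text
t: 8.68
eef_pos: [548.6, -38.3, 89.8]
tcp_rot: [-1.572, 0.199, -0.049]
ft_force: [-4.1, 1.3, 10.2]
opening: 0.302
```

Run:
```python
from h import *
foot()
```

```text
t 8.68 tcp [548.6 -38.3  89.8] axis pt 86 below [531.6 -37.6   5.5] cap(16.. behind) [551.1 -38.4 102.6] tilt(+x) 11.39 F [-4.1  1.3 10.2] M [ 0.36  1.02 -0.04] op 28.7
```

>>> apply_moves(
  increments=[
    [[0.25,-0.05,0],[0,0,0],2.5],
    [[0.25,-0.05,0],[0,0,0],2.5],
    [[0.15,0,0],[0,0,0],2.5],
    [[0,0,0],[0,0,0],2.5],
    [[0,0,0],[0,0,0],2.5],
  ],
)

```text
t: 9.3
eef_pos: [550.2, -38.5, 89.8]
tcp_rot: [-1.571, 0.212, -0.049]
ft_force: [0.1, 1.7, 3.9]
opening: 0.303
```

Run:
```python
from h import *
foot()
```

```text
t 9.3 tcp [550.2 -38.5  89.8] axis pt 86 below [532.1 -37.6   5.7] cap(16.. behind) [552.9 -38.6 102.5] tilt(+x) 12.13 F [0.1 1.7 3.9] M [ 0.34 -0.03 -0.06] op 28.8
```

>>> apply_moves(
  increments=[
    [[0.3,0,0],[0,0,-0.3],2.5],
    [[0.3,0,0],[0,0,0],2.5],
    [[0.2,0,0],[0,0,0],2.5],
    [[0,0,0],[0,0,0],2.5],
    [[0,0,0],[0,0,0],2.5],
  ],
)

```text
t: 9.93
eef_pos: [550.8, -38.5, 89.8]
tcp_rot: [-1.571, 0.223, -0.048]
ft_force: [-1.3, 1.4, 3.8]
opening: 0.303
```

Run:
```python
from h import *
foot()
p,W=cam("side"); c=pix(p,W,(535,-36,70)).astype(int); save(p,'s3.png',(c[0]-50,c[1]-40,c[0]+50,c[1]+40),7)
```

```text
t 9.93 tcp [550.8 -38.5  89.8] axis pt 86 below [531.8 -37.6   5.9] cap(16.. behind) [553.7 -38.6 102.4] tilt(+x) 12.77 F [-1.3  1.4  3.8] M [ 0.3   0.22 -0.05] op 28.8
```

View pics/s3.png

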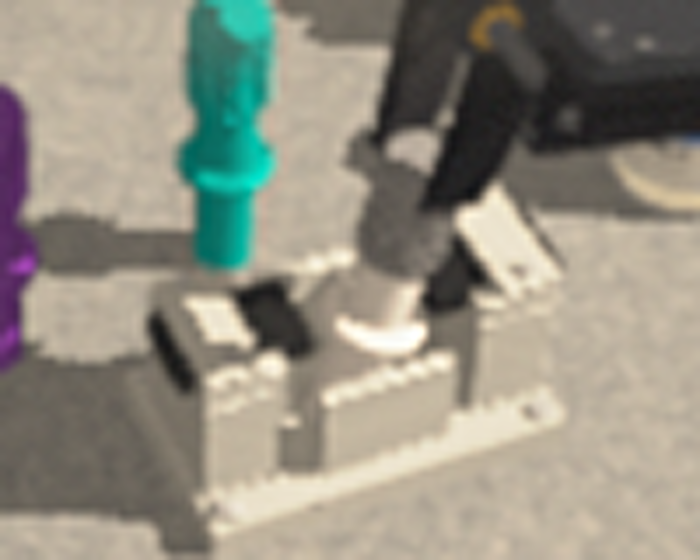

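>>> apply_moves(
  increments=[
    [[-0.35,0,0],[0,0,-2.6],2.5],
    [[-0.35,0,0],[0,0,-2.6],2.5],
    [[-0.35,0,0],[0,0,-2.5],2.5],
    [[-0.35,0,0],[0,0,-2.5],2.5],
    [[-0.35,0,0],[0,0,-2.3],2.5],
  ],
)

```text
t: 10.6
eef_pos: [533.1, -38.2, 90.1]
tcp_rot: [-1.571, -0.0, -0.048]
ft_force: [1.2, -0.2, -1.3]
opening: 0.304
```

Run:
```python
from h import *
foot()
p,W=cam("wrist"); c=pix(p,W,(535,-36,70)).astype(int); print(c)
a=pix(p,W,(467,-33,70));b=pix(p,W,(603,-40,70)); print(a,b)
y0=max(0,int(min(a[1],b[1]))-20);save(p,'w3.png',(c[0]-70,y0,c[0]+70,min(384,y0+170)),4)
for t in ["jaw_near","jaw_far"]:
    for d in nets.look_for(p,t)[:2]: print(t,round(d['confidence'],2),w(W,d['point']))
```

```text
t 10.6 tcp [533.1 -38.2  90.1] axis pt 86 below [533.2 -38.2   4.1] cap(16.. behind) [533.1 -38.2 103.1] tilt(+x) -0.02 F [ 1.2 -0.2 -1.3] M [ 0.1  -0.08 -0.02] op 28.9
[259 214]
[259.  127.9] [257.8 288.8]
jaw_near 0.77 [498.3685041  -33.23341623  67.40127249]
jaw_far 0.53 [575.32297916 -31.24470153  65.75391633]
```

View pics/w3.png

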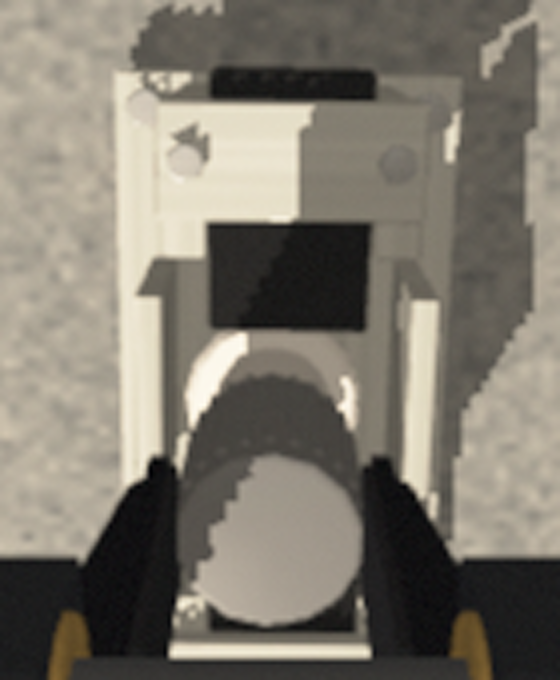

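The near jaw is well back: its tail shows at (290,85) and its front edge at y=328 is clear of the collar. The networks put the jaws about 10 mm and 7 mm back. I'll pull gently and watch the force.

>>> apply_moves(
  increments=[
    [[0,-0.2,0],[0,0,0],2.5],
    [[0,-0.2,0],[0,0,0],2.5],
    [[0,-0.2,0],[0,0,0],2.5],
    [[0,-0.2,0],[0,0,0],2.5],
    [[0,-0.2,0],[0,0,0],2.5],
  ],
)

```text
t: 11.38
eef_pos: [534.1, -38.3, 100.5]
tcp_rot: [-1.572, 0.003, -0.048]
ft_force: [-1.0, 0.6, -1.0]
opening: 0.304
```

Run:
```python
from h import *
foot()
```

```text
t 11.38 tcp [534.1 -38.3 100.5] axis pt 86 below [533.8 -38.4  14.5] cap(16.. behind) [534.1 -38.3 113.5] tilt(+x) 0.19 F [-1.   0.6 -1. ] M [ 0.05 -0.02 -0.02] op 28.9
```

>>> apply_moves(
  increments=[
    [[0,-0.5,0],[0,0,0],2.5],
    [[0,-1,0],[0,0,0],2.5],
    [[0,-2,0],[0,0,0],2.5],
    [[0,-3,0],[0,0,0],2.5],
    [[0,-3,0],[0,0,0],2.5],
  ],
)

```text
t: 12.0
eef_pos: [533.5, -38.2, 198.9]
tcp_rot: [-1.571, 0.006, -0.048]
ft_force: [0.9, -0.1, -0.3]
opening: 0.304
```

Run:
```python
from h import *
np.set_printoptions(precision=1,suppress=True)
foot()
for n in ("side","wrist","top"):
    p,W=cam(n)
    if n=="side": save(p,'s4.png',(160,60,400,330),2.2)
    for t in ("sample_cup","tube_cap","tube_block"):
        for d in nets.mark_of(p,t)[:5]: print(n,t,round(d['confidence'],2),w(W,d['point']))
plan([450,-160,205],[-np.pi/2,0,-0.05],5)
```

```text
t 12.0 tcp [533.5 -38.2 198.9] axis pt 86 below [533.  -38.2 112.9] cap(16.. behind) [533.6 -38.2 211.9] tilt(+x) 0.36 F [ 0.9 -0.1 -0.3] M [ 0. -0. -0.] op 28.9
side sample_cup 0.76 [ 442.1 -233.7    3.2]
side tube_cap 0.74 [534.2 -35.5 212.1]
side tube_cap 0.72 [438.3  47.8  98.3]
side tube_cap 0.64 [536.9  62.6 102.6]
side tube_block 0.68 [531.5 -33.9   2.1]
wrist sample_cup 0.58 [ 441.7 -236.4    2.5]
wrist tube_cap 0.96 [533.9  58.3  96.8]
wrist tube_cap 0.93 [438.2  49.7 101.1]
wrist tube_cap 0.6 [533.6 -39.1 209.6]
wrist tube_block 0.58 [532.2 -34.9   2.5]
top sample_cup 0.74 [ 438.5 -235.2   -4.1]
top tube_cap 0.77 [537.7  63.5 100.2]
t 12.6 pos [533.5 -38.2 196.9] rot [-90.    0.4  -2.7] F [ 0.   0.3 -0. ] op 29.1 d [ -83.5 -121.8    8.1]
[[-1.55, -0.15, -2.51], [0.0, 0.0, -0.1]]
[[-1.55, -0.15, -2.51], [0.0, 0.0, -0.1]]
[[-1.55, -0.15, -2.51], [0.0, 0.0, -0.1]]
[[-1.55, -0.16, -2.52], [0.0, 0.0, -0.1]]
[[-1.55, -0.16, -2.52], [0.0, 0.0, -0.1]]
```

View pics/s4.png

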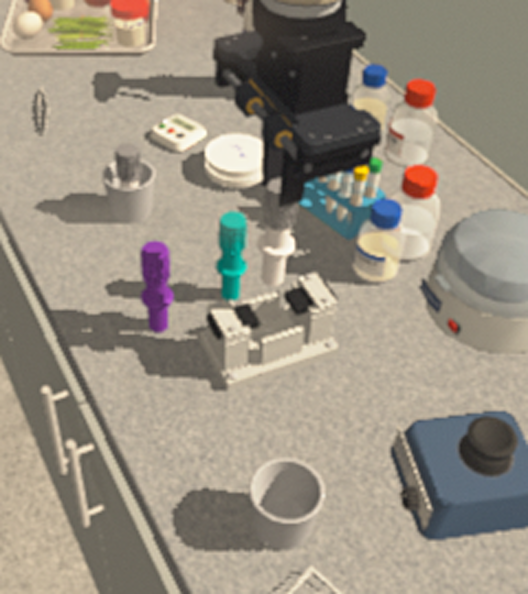

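The tube is out of the block and hangs upright at (278,240), and the block is empty with both jaws back. The cup is at (285,500), so I'll carry the tube over it.

>>> apply_moves(
  increments=[
    [[-1.6,0,-3.6],[0,0,0],2.5],
    [[-1.7,0,-4.1],[0,0,0],2.5],
    [[-1.7,0,-4.1],[0,0,0],2.5],
    [[-1.7,0,-4.1],[0,0,0],2.5],
    [[-1.2,0,-3.0],[0,0,0],2.5],
  ],
)

```text
t: 13.22
eef_pos: [444.0, -226.7, 196.5]
tcp_rot: [-1.571, 0.008, -0.043]
ft_force: [0.2, 0.2, -0.9]
opening: 0.302
```

Run:
```python
from h import *
np.set_printoptions(precision=1,suppress=True)
p,W=cam("wrist"); save(p,'w5.png',None,1.5)
foot()
for t in ("sample_cup","tube_cap"):
    for d in nets.mark_of(p,t)[:3]: print(t,round(d['confidence'],2),w(W,d['point']))
foot()
plan([440,-236,197],[-np.pi/2,0,-0.05],1)
```

```text
t 13.28 tcp [ 443.1 -229.1  196.4] axis pt 86 below [ 442.4 -229.1  110.4] cap(16.. behind) [ 443.3 -229.1  209.4] tilt(+x) 0.48 F [-0.6 -2.2 -0.7] M [-0.1 -0.   0. ] op 28.7
sample_cup 0.8 [ 440.4 -233.3    1.1]
tube_cap 0.73 [ 445.2 -227.1  208.8]
t 13.38 tcp [ 444.3 -226.3  196.4] axis pt 86 below [ 443.6 -226.2  110.4] cap(16.. behind) [ 444.4 -226.3  209.4] tilt(+x) 0.47 F [-0.5  0.4 -0.8] M [0.1 0.  0.1] op 28.5
t 13.38 pos [ 444.3 -226.3  196.4] rot [-90.    0.5  -2.6] F [-0.5  0.4 -0.8] op 28.5 d [-4.3 -9.7  0.6]
[[-0.39, -0.06, -0.99], [-0.0, 0.3, -0.5]]
```

View pics/w5.png

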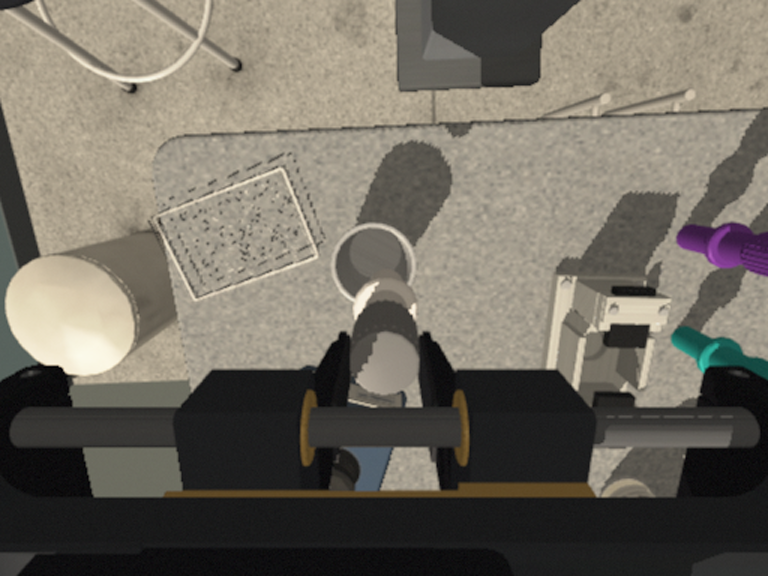

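The cup mouth is at (373,265) and the tube at (385,330), slightly to the right of it, which matches the computed −9 mm in y. I'll correct and lower partway.

>>> apply_moves(
  increments=[
    [[-0.2,0,-0.5],[0,0,-0.2],2.5],
    [[-0.2,0,-0.4],[0,0,-0.2],2.5],
    [[0,1,0],[0,0,0],2.5],
    [[0,1.5,0],[0,0,0],2.5],
    [[0,1.0,0],[0,0,0],2.5],
  ],
)

```text
t: 14.0
eef_pos: [440.7, -233.3, 159.6]
tcp_rot: [-1.57, 0.0, -0.042]
ft_force: [-0.6, 0.2, -0.6]
opening: 0.304
```

Run:
```python
from h import *
np.set_printoptions(precision=1,suppress=True)
for n in ("wrist","side"):
  p,W=cam(n)
  for t in ("sample_cup","tube_cap"):
    for d in nets.mark_of(p,t)[:3]: print(n,t,round(d['confidence'],2),w(W,d['point']))
foot()
```

```text
wrist sample_cup 0.57 [ 438.6 -231.9   -1. ]
wrist tube_cap 0.88 [ 441.6 -234.9  172. ]
side sample_cup 0.73 [ 441.8 -233.9   -1.9]
side tube_cap 0.92 [ 441.4 -229.4  172.3]
side tube_cap 0.69 [439.7  50.6  98.4]
side tube_cap 0.44 [538.   61.1 106.6]
t 14.3 tcp [ 441.1 -233.9  161.1] axis pt 86 below [ 441.2 -233.9   75.1] cap(16.. behind) [ 441.  -233.9  174.1] tilt(+x) -0.07 F [ 0.3 -0.5 -0.7] M [ 0. -0.  0.] op 29.0
```

>>> apply_moves(
  increments=[
    [[0,1.5,0],[0,0,0],2.5],
    [[0,1.5,0],[0,0,0],2.5],
    [[0,1.5,0],[0,0,0],2.5],
    [[0,1.0,0],[0,0,0],2.5],
    [[0,0.5,0],[0,0,0],2.5],
  ],
)

```text
t: 14.92
eef_pos: [441.2, -234.0, 97.7]
tcp_rot: [-1.572, -0.002, -0.043]
ft_force: [0.0, 0.6, -0.1]
opening: 0.301
```

>>> apply_moves(
  increments=[
    [[0,0.2,0],[0,0,0],2.5],
    [[0,0.2,0],[0,0,0],2.5],
    [[0,0.2,0],[0,0,0],2.5],
    [[0,0.2,0],[0,0,0],2.5],
    [[0,0,0],[0,0,0],2.5],
  ],
)

```text
t: 15.55
eef_pos: [442.3, -234.7, 90.7]
tcp_rot: [-1.574, -0.005, -0.043]
ft_force: [-0.2, 0.3, -0.8]
opening: 0.307
```

Run:
```python
from h import *
foot()
```

```text
t 15.55 tcp [ 442.3 -234.7   90.7] axis pt 86 below [ 442.8 -234.9    4.7] cap(16.. behind) [ 442.2 -234.6  103.7] tilt(+x) -0.31 F [-0.2  0.3 -0.8] M [ 0.03 -0.02 -0.04] op 29.2
```

>>> apply_moves(
  increments=[
    [[0,0.1,0],[0,0,0],2.5],
    [[0,0.1,0],[0,0,0],2.5],
    [[0,0.1,0],[0,0,0],2.5],
    [[0,0,0],[0,0,0],2.5],
    [[0,0,0],[0,0,0],2.5],
  ],
)

```text
t: 16.18
eef_pos: [444.1, -235.4, 90.8]
tcp_rot: [-1.577, -0.011, -0.043]
ft_force: [0.7, -0.1, -0.4]
opening: 0.305
```

Run:
```python
from h import *
foot()
```

```text
t 16.18 tcp [ 444.1 -235.4   90.8] axis pt 86 below [ 445.1 -236.     4.8] cap(16.. behind) [ 444.  -235.3  103.8] tilt(+x) -0.63 F [ 0.7 -0.1 -0.4] M [ 0.04 -0.02 -0.01] op 29.0
```

Lowering has stalled at a TCP height of 90.8 mm, which matches the foot resting on the cup floor. I'll release.

>>> apply_moves(
  increments=[
    [[0,-0.05,0],[0,0,0.5],2.5],
    [[0,0,0],[0,0,0],3.2],
    [[0,0,0],[0,0,0],3.6],
    [[0,0,0],[0,0,0],4.5],
    [[0,0,0],[0,0,0],6],
  ],
)

```text
t: 16.8
eef_pos: [444.0, -235.4, 90.9]
tcp_rot: [-1.577, -0.001, -0.043]
ft_force: [-0.1, 0.4, -0.1]
opening: 0.523
```

>>> apply_moves(
  increments=[
    [[0,0,0],[0,0,0],8],
    [[0,0,0],[0,0,0],9.5],
    [[0,0,0],[0,0,0],9.5],
    [[0,0,0],[0,0,0],9.5],
    [[0,-1,0],[0,0,0],9.5],
  ],
)

```text
t: 17.42
eef_pos: [443.7, -235.2, 100.9]
tcp_rot: [-1.576, -0.0, -0.043]
ft_force: [1.0, 0.0, 0.1]
opening: 0.988
```

>>> apply_moves(
  increments=[
    [[0,-2,0],[0,0,0],9.5],
    [[0,-3,0],[0,0,0],9.5],
    [[0,-4,0],[0,0,0],9.5],
    [[0,-4,0],[0,0,0],9.5],
    [[0,0,0],[0,0,0],9.5],
  ],
)

```text
t: 18.05
eef_pos: [443.7, -234.5, 238.5]
tcp_rot: [-1.577, -0.002, -0.043]
ft_force: [0.5, -0.2, -1.0]
opening: 0.996
```

Run:
```python
from h import *
np.set_printoptions(precision=1,suppress=True)
foot()
for n in ("wrist","side"):
  p,W=cam(n)
  for t in ("sample_cup","tube_cap","short_tube_cap"):
    for d in nets.mark_of(p,t)[:3]: print(n,t,round(d['confidence'],2),w(W,d['point']))
save(p,'s6.png',(160,60,400,330),2.2)
```

```text
t 18.05 tcp [ 443.7 -234.5  238.5] axis pt 86 below [ 443.9 -235.   152.5] cap(16.. behind) [ 443.7 -234.4  251.5] tilt(+x) -0.12 F [ 0.5 -0.2 -1. ] M [ 0.1  0.  -0. ] op 94.7
wrist sample_cup 0.68 [ 443.1 -234.8    2.3]
wrist tube_cap 0.72 [532.6  56.6  98.8]
wrist tube_cap 0.69 [ 446.3 -234.2  101.9]
wrist tube_cap 0.63 [435.4  49.1  98.5]
side sample_cup 0.79 [ 441.9 -235.     0.2]
side tube_cap 0.74 [ 442.5 -229.   104.7]
side tube_cap 0.64 [537.1  61.5 103.6]
side tube_cap 0.57 [441.7  49.1  99.3]
side short_tube_cap 0.48 [494.8 263.3  79.4]
```

View pics/s6.png

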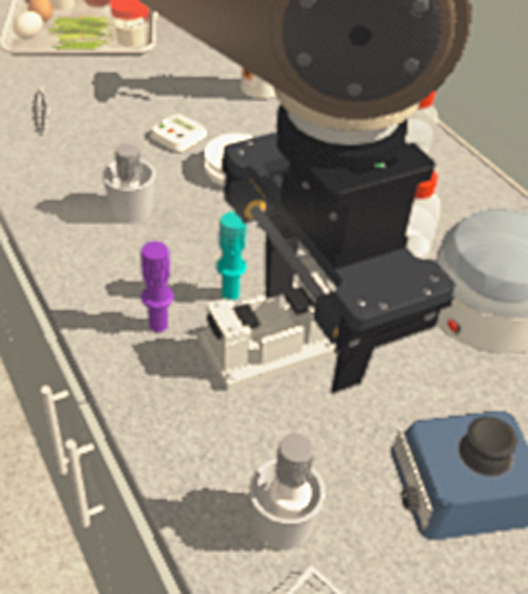

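The tube stands upright in the cup (cap at (295,460)). The gripper is open and clear, and the other cup and both decoys have not moved.

```bash
python3 -c "
from cell import env
print(env.job_done())"
```

```text
the job is handed in; nothing more can be done
None
```

The wedged tube is out of the block and standing upright in the empty steel cup; the job was handed in at about 18 s of the 48 s allowed. I rocked the cap about 18 mm towards the near jaw and about 17 mm towards the far jaw. I then pulled the tube straight up, with about 1 N at the wrist, lowered it into the cup and let go.

**Tube:** the last checks put its cap centre at about (444, −232, 103) mm. That is within a few mm of the cup's axis, and the height matches the foot resting on the cup floor.

**Surroundings:** the gripper was open and clear. The short tube, both decoys and the block looked unmoved.

**Less certain checks:**
- **Far jaw:** I only confirmed how far it went back through the network, which gave about 7 mm, and by the tube coming out freely.
- **Cup contact:** the wrist force showed nothing clear when the foot touched down. I judged contact from the arm stalling there, with about 3 mm of sideways drift while still pressing.

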